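# Gauge the jaw opening of a pouch-sealer clamp

### The arm

A 6-joint arm with a two-finger parallel gripper is mounted at the origin on a cart in front of the work surface, level with it; the furniture and walls round the work are solid. World frame = base frame: x ahead of the robot, y to its left, z up, the work surface at z = 0. Lengths are in mm, angles in rad, forces in N, time in s.
With the tool pointing down it reaches from about 275 to 750 mm from the base axis. Payload 10.2 kg.
Tool frame: the origin (TCP) lies midway between the tips of the shut fingers; the grasp point (between the pads) lies 19 mm behind it; z points along the fingers, y is the direction in which the jaws open and shut (so a half turn about z gives the same grasp; the last joint's range is limited). The gripper opens to 85 mm and grips with 20 to 120 N. Pads are 22 mm wide; open, the fingers measure 114 mm over their backs; the gripper's body (76 mm by 85 mm) begins 54 mm behind the grasp point. The pads swing forward as they close: fully open they stand 13 mm farther back than shut.
Start: joints at [1.003, 0.313, 1.498, -0, 1.331, -0.223], TCP at [177.467, 494.102, 231.294] pointing down, gripper open.
Joint ranges: [-2.94, 2.94], [-0.97, 2.17], [0.19, 2.56], [-1.23, 4.37], [0.02, 3.11], [-2.88, 2.88]. Speed limits (rad/s): [2.39, 2.39, 3.01, 3.14, 3.14, 3.14].

### API

Orientations are given as a unit quaternion [w, x, y, z].
In Python, from rig import ctrl gives the robot as it stands.
- The arm moves only by the tool carry_out, never from a script. Its argument "plan" is a list of rows, each a list of 3 entries, a list of its own where there are three numbers: the finger opening in mm, from 0 to 85.4, then the shift along the tool's x, y, z in mm, then the turn, a rotation vector about the tool's x, y, z in units of 6 degrees (1.0 is 6 degrees). In form: [[grip, [x, y, z], [ax, ay, az]], ...]. A call has 1 to 20 rows; each row shifts and turns the commanded pose from where the row before left it, along the tool's axes as they then stand; what a row does not reach is not made up. A row lasts 1/12 s, in which the tool goes at most 41.7 mm and 7.16 degrees, less where a joint would pass 70% of its speed; a pose out of reach is approached as far as the arm can. A call with a gripper value outside its range is refused whole. The fingers move at their own pace and stop on an object; "grip_force" is the grip in N (left out, the last holds). Time passes only in rows, so rows that do not move let the fingers close. It gives the time, the measured TCP pose, the force and the opening at its end, in the units of the state.
- ctrl.sense(): the state, without advancing time (a new reading comes with each control period).
- ctrl.capture(name): name is "scene" or "top" or "wrist"; returns a dict with "color" (384x512x3 uint8, blue, green, red), "range_z" (384x512 float32, mm along the optical axis (not along the pixel's ray), 0 where there is no reading), "fx", "fy", "cx", "cy" (pixels), "dist_coeffs" ([k1, k2, p1, p2, k3] as OpenCV has them; the pictures are not rectified), "cam_to_world" (4x4, takes a point from camera to world coordinates); the wrist camera has in their place "tool_from_camera" (4x4, takes a point from camera to tool coordinates, whose origin is the TCP and whose axes are the flange's). Camera axes: x right, y up, looking along -z (the intrinsics and any distortion apply to the point x, -y, -z); pixel columns grow to the right and rows downward; lengths in mm; the calibration is good to about 2 mm. A picture is of the moment at which its call begins: read the wrist's pose just before it.
- ctrl.finish_job(): hands the job in, once; it reports no verdict.
The state is a dict: "time_s": time; "joints": joint angles; "dq": joint speeds; "tau": joint torques, N m; "eef_pos": TCP position; "ee_rot": TCP orientation; "force": force on the tool from outside, world axes, zero at the start; "wrist_torque": the same for the moment, N m; "grip_width": opening from 0.0 (shut) to 1.0 (fully open).
Only numpy, scipy, OpenCV 4.12 (cv2) and the standard library are available. Lean on these libraries where they do the work, as an engineer would, in place of code of your own. Each camera call takes 0.05 s, during which the arm holds its last target.

### The job

The jaw lining of the pouch sealer's clamp has been changed: find the new jaw opening with the four gauge blocks. Working up from the thinnest, stand one block at a time upright in the gap, all the way down on the clamp's base, and put each that is too loose back upright in the tray, until one just fits without play and keeps the sprung pad pushed in. Leave that block standing in the gap, with the other three upright in the tray, and do not knock over or shift the vials, the small bottle and the carton.

Things in the scene. Friction and masses are not known exactly. Their poses are not given: they have to be found in the camera images.
- block_12: loose steel gauge block, a plain upright slab 12 mm thick (its own y), 36 mm wide (its x) and 72 mm tall (its z), 70 g give or take a quarter; only the thickness tells the four blocks apart (12, 16, 20, 24 mm). Origin: centre of the underside. It starts standing in one of the four compartments of the tray, which one varies
- block_16: loose steel gauge block, a plain upright slab 16 mm thick (its own y), 36 mm wide (its x) and 72 mm tall (its z), 90 g give or take a quarter; only the thickness tells the four blocks apart (12, 16, 20, 24 mm). Origin: centre of the underside. It starts standing in one of the four compartments of the tray, which one varies
- block_20: loose steel gauge block, a plain upright slab 20 mm thick (its own y), 36 mm wide (its x) and 72 mm tall (its z), 110 g give or take a quarter; only the thickness tells the four blocks apart (12, 16, 20, 24 mm). Origin: centre of the underside. It starts standing in one of the four compartments of the tray, which one varies
- block_24: loose steel gauge block, a plain upright slab 24 mm thick (its own y), 36 mm wide (its x) and 72 mm tall (its z), 130 g give or take a quarter; only the thickness tells the four blocks apart (12, 16, 20, 24 mm). Origin: centre of the underside. It starts standing in one of the four compartments of the tray, which one varies
- tray: fixed shallow grey tray, 125 mm (x) by 175 mm (y), floor 4 mm thick, rim and cross-shaped dividers up to 13 mm high; its four compartments are centred at x = -30 or +30 mm, y = -42 or +42 mm. Origin: centre of the underside; z up
- clamp: fixed pouch-sealer clamp; white base 90 mm (x) by 142 mm (y), its top 12 mm above the worktop. Two aluminium jaws 64 mm wide (x = -32 to 32), 44 mm high, with 4 mm chamfers at the mouth; the gap between them is measured along y and is 32 mm deep. Origin: on the worktop, below the middle of the fixed jaw's inner face; z up. The fixed jaw fills y = 0 to +26 mm, the gap is at -y
- gap_mouth (a point): point at the top of the fixed jaw's inner face, mid-width, 44 mm above the worktop. The gap runs from here along the clamp's -y. A block that just fits has 1.5 to 2.1 mm of play between the jaw faces, one a size thinner 4 mm more; one a size thicker does not go in
- post (a point): top middle of the grey post, 48 mm high, at the clamp's y = -50 mm, 12 mm thick. Against its gap side stands the exchangeable jaw lining, the second jaw; its thickness is not known, so the gap is not either (13 to 24 mm). A spare lining is parked behind the post, to y = -92 mm
- pad (a joint): travel (m) of the sprung round rubber pad in the fixed jaw: 0 = free, standing 4.6 mm out into the gap, 27 mm above the worktop; up to 0.0044 as it is pushed in (1.2 N, plus 1.2 N per mm). It pushes a block away from the fixed jaw. A released block that just fits keeps it in by over 2 mm, a thinner one leaves it free; a steel pin at the jaw's back moves out with it
- vial_green_cap: bystander, loose: clear glass vial with a green cap, 25 mm across, 52 mm tall, standing. Origin: centre of the underside
- blue_cap_bottle: bystander, loose: small clear bottle with a dark blue cap, 33 mm across, 100 mm tall, standing. Origin: centre of the underside
- carton: bystander, loose: small white and blue carton, 51x71x46 mm. Origin: centre of the underside
- red_band_vial: bystander, loose: white-capped vial with a red band, 29 mm across, 50 mm tall, standing in front of the clamp and tray. Origin: centre of the underside
Not all that is in view belongs to the job. Leave any orange or turquoise look-alike of the block_20 alone.

How it is judged:
By the outcome, as a careful person would: the job done as asked, in the order asked, and still so for the second after the job is handed in, with the robot touching nothing.
It also fails if it takes over 72 s, if anything falls off the work surface, if the arm or the gripper's body presses on something with over 40 N, if the wrist force passes 120 N, or if a joint passes its speed limit or range.

## Working session

There is one attempt and no reset: what is moved stays moved. The work goes in short steps, Python scripts to look and compute and a tool call to move; the robot and the scene stay as the last step left them, time stands still between calls to the robot, and variables do not carry over. Pictures are saved under pics/ and viewed, and the job is handed in when it is done.

Besides the shell and the picture viewer there is one more tool, called after "Call:" in YAML: its name, and indented under it one key for each argument. carry_out: Moves the arm, as the interface text tells. Its arguments: {"type":"object","properties":{"plan":{"type":"array"},"grip_force":{"type":"number"}},"required":["plan"]}

```bash
ls; mkdir -p pics; python3 - <<'E'
from rig import ctrl
import cv2,numpy as np,pickle
s=ctrl.sense();print(s)
d={}
for n in ["scene","top","wrist"]:
    c=ctrl.capture(n);d[n]=c
    cv2.imwrite(f"pics/{n}0.png",c["color"])
    print(n,c["fx"],c["fy"],c["cx"],c["cy"],c["dist_coeffs"],np.round(c.get("cam_to_world",c.get("tool_from_camera")),3).tolist(),(c["range_z"]>0).mean())
pickle.dump(d,open("c0.pkl","wb"))
E
```

```text
pics
{'time_s': 0.0, 'joints': array([ 1.00259573e+00,  3.13440134e-01,  1.49843117e+00,  4.39263135e-06,
        1.33103692e+00, -2.23402523e-01]), 'dq': array([ 0.00039738, -0.00075544, -0.00016319, -0.00041694,  0.0007322 ,
       -0.00141199]), 'tau': array([ 1.96475215e-03, -4.12268078e+01, -2.59742403e+01, -4.25111193e-05,
        4.04467777e-03,  2.97895315e-05]), 'eef_pos': array([177.31946374, 493.86810871, 230.74236163]), 'ee_rot': array([-2.55577386e-04,  1.71546791e-01,  9.85175754e-01, -6.06111442e-04]), 'force': array([-0.65628912,  0.54292017, -0.43243206]), 'wrist_torque': array([0.00782105, 0.03732522, 0.05098387]), 'grip_width': 0.9975220914207157}
scene 363.3128665586357 363.3128665586357 243.9720174683862 195.51656633610628 [0.0199274 0.        0.        0.        0.       ] [[0.662, 0.312, -0.681, -98.86], [-0.749, 0.254, -0.612, -413.451], [-0.018, 0.916, 0.402, 405.35], [0.0, 0.0, 0.0, 1.0]] 0.9870452880859375
top 476.3548015244012 476.3548015244012 245.61477555870434 187.91372389083207 [0.01555231 0.         0.         0.         0.        ] [[0.019, 0.99, -0.138, 319.039], [-1.0, 0.02, 0.001, 96.24], [0.004, 0.138, 0.99, 1249.198], [0.0, 0.0, 0.0, 1.0]] 0.9959462483723959
wrist 292.9087702451506 292.9087702451506 253.26879061341725 187.56289271436245 [-0.07064556  0.          0.          0.          0.        ] [[0.0, 0.966, 0.259, 66.514], [1.0, -0.0, -0.0, 0.152], [-0.0, 0.259, -0.966, -142.733], [0.0, 0.0, 0.0, 1.0]] 0.99322509765625
```

View pics/scene0.png

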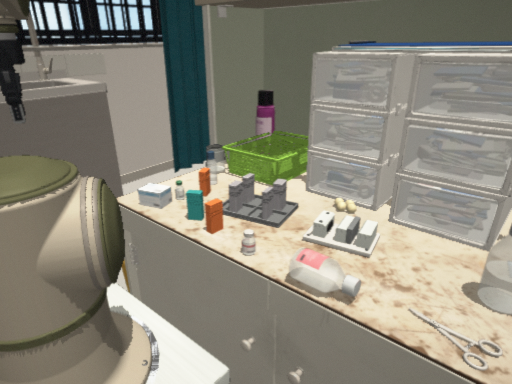

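View pics/top0.png

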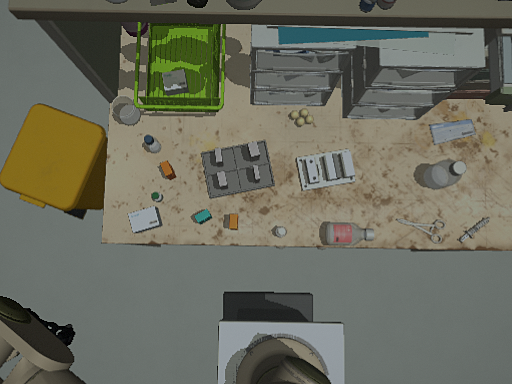

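View pics/wrist0.png

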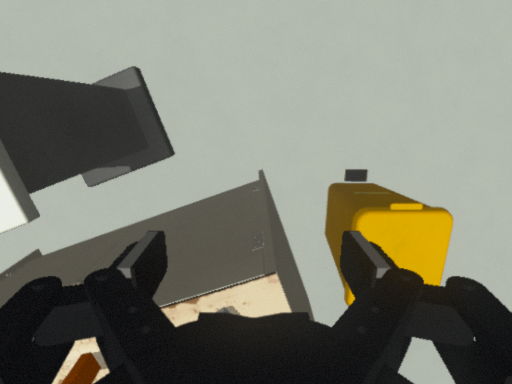

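```bash
cat > h.py <<'E'
import cv2,numpy as np,pickle
from scipy.spatial.transform import Rotation as R
def K(c): return np.array([[c["fx"],0,c["cx"]],[0,c["fy"],c["cy"]],[0,0,1.]])
def rays(c,uv):
    p=cv2.undistortPoints(np.asarray(uv,float).reshape(-1,1,2),K(c),np.asarray(c["dist_coeffs"],float)).reshape(-1,2)
    return np.c_[p[:,0],-p[:,1],-np.ones(len(p))]
def T(c,s=None):
    if "cam_to_world" in c: return np.asarray(c["cam_to_world"])
    M=np.eye(4); q=s["ee_rot"]; M[:3,:3]=R.from_quat([q[1],q[2],q[3],q[0]]).as_matrix(); M[:3,3]=s["eef_pos"]
    return M@np.asarray(c["tool_from_camera"])
def plane(c,uv,z,s=None):
    M=T(c,s); d=rays(c,uv)@M[:3,:3].T; o=M[:3,3]
    return o+d*((z-o[2])/d[:,2])[:,None]
def cloud(c,s=None):
    h,w=c["range_z"].shape; u,v=np.meshgrid(np.arange(w),np.arange(h))
    r=rays(c,np.c_[u.ravel(),v.ravel()])*c["range_z"].reshape(-1,1)
    M=T(c,s); return (r@M[:3,:3].T+M[:3,3]).reshape(h,w,3)
def proj(c,P,s=None):
    M=np.linalg.inv(T(c,s)); p=np.asarray(P,float).reshape(-1,3)@M[:3,:3].T+M[:3,3]
    p=p*[1,-1,-1]
    return cv2.projectPoints(p,np.zeros(3),np.zeros(3),K(c),np.asarray(c["dist_coeffs"],float))[0].reshape(-1,2)
E
python3 - <<'E'
from h import *
d=pickle.load(open("c0.pkl","rb"));c=d["top"]
im=c["color"][125:255,190:365]
cv2.imwrite("pics/top_crop.png",cv2.resize(im,None,fx=4.4,fy=4.4,interpolation=cv2.INTER_CUBIC))
P=cloud(c)
for u,v in [(237,183),(300,230),(220,155),(255,150),(256,172),(222,179),(325,169),(312,166),(345,163),(332,165),(279,231)]:
    print((u,v),np.round(P[v,u]), np.round(plane(c,[(u,v)],0)[0]))
cs=d["scene"]["color"][150:270,120:400]
cv2.imwrite("pics/scene_crop.png",cv2.resize(cs,None,fx=2.85,fy=2.85,interpolation=cv2.INTER_CUBIC))
E
```

```text
(237, 183) [504. 118.   7.] [505. 118.   0.]
(300, 230) [384. -49.  -1.] [384. -49.   0.]
(220, 155) [564. 161.  77.] [580. 165.   0.]
(255, 150) [579.  73.  73.] [596.  72.   0.]
(256, 172) [523.  70.  78.] [536.  68.   0.]
(222, 179) [504. 155.  74.] [515. 158.   0.]
(325, 169) [ 542. -110.   32.] [ 548. -115.    0.]
(312, 166) [547. -74.  45.] [555. -81.   0.]
(345, 163) [ 557. -160.   40.] [ 565. -169.    0.]
(332, 165) [ 550. -125.   46.] [ 559. -134.    0.]
(279, 231) [378.   9.  52.] [381.   6.   0.]
```

View pics/top_crop.png

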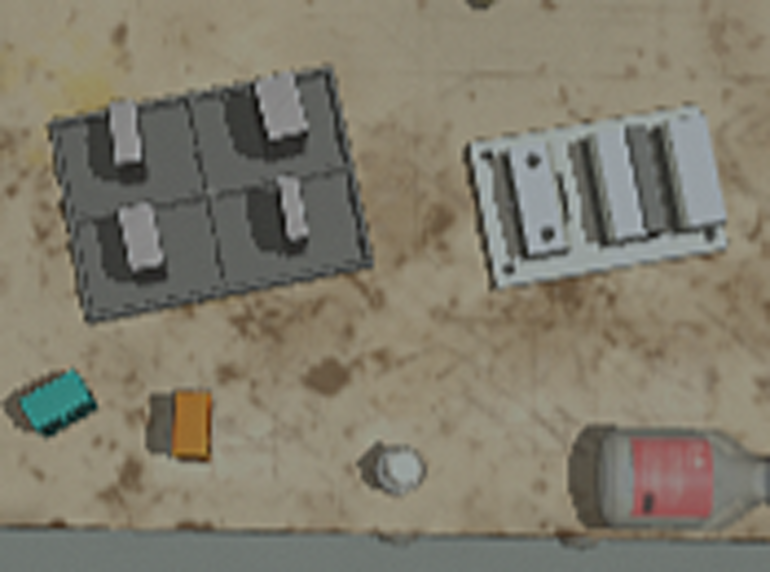

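View pics/scene_crop.png

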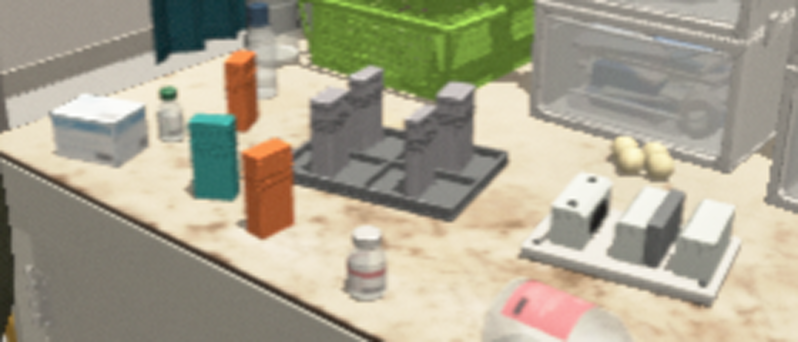

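Call:
carry_out:
  plan:
    - [85,[0,0,0],[0,0,-1.02]]
    - [85,[0,0,0],[0,0,-1.02]]
    - [85,[0,0,0],[0,0,-1.02]]
    - [85,[0,0,0],[0,0,-1.02]]
    - [85,[0,0,0],[0,0,-1.02]]
    - [85,[-17.6,-34.9,-1],[0,0,0]]
    - [85,[-17.6,-34.9,-1],[0,0,0]]
    - [85,[-17.6,-34.9,-1],[0,0,0]]
    - [85,[-17.6,-34.9,-1],[0,0,0]]
    - [85,[-17.6,-34.9,-1],[0,0,0]]
    - [85,[-17.6,-34.9,-1],[0,0,0]]
    - [85,[-17.6,-34.9,-1],[0,0,0]]
    - [85,[-17.6,-34.9,-1],[0,0,0]]
    - [85,[-17.6,-34.9,-1],[0,0,0]]
    - [85,[-17.6,-34.9,-1],[0,0,0]]
    - [85,[-17.6,-34.9,-1],[0,0,0]]
    - [85,[-17.6,-34.9,-1],[0,0,0]]
    - [85,[-17.6,-34.9,-1],[0,0,0]]
    - [85,[-17.6,-34.9,-1],[0,0,0]]

```text
time_s: 1.73
eef_pos: [512.2, 58.7, 245.2]
ee_rot: [-0.0, -0.094, 0.996, 0.0]
force: [0.7, 0.3, 0.1]
grip_width: 0.995
```

```bash
cat >> h.py <<'E'
def snap(tag,crop=None,f=1.5,cam="wrist"):
    from rig import ctrl
    s=ctrl.sense(); c=ctrl.capture(cam); pickle.dump((c,s),open(f"{tag}.pkl","wb"))
    im=c["color"]
    if crop: im=im[crop[1]:crop[3],crop[0]:crop[2]]
    cv2.imwrite(f"pics/{tag}.png",cv2.resize(im,None,fx=f,fy=f,interpolation=cv2.INTER_CUBIC))
    return c,s
E
python3 - <<'E'
from h import *
c,s=snap("w1");print(s["eef_pos"],s["dq"].max(),s["ee_rot"])
E
```

```text
[512.15737067  58.71463189 245.20636929] 0.5074069390668405 [-1.40726935e-04 -9.43120744e-02  9.95542671e-01  4.58056214e-05]
```

View pics/w1.png

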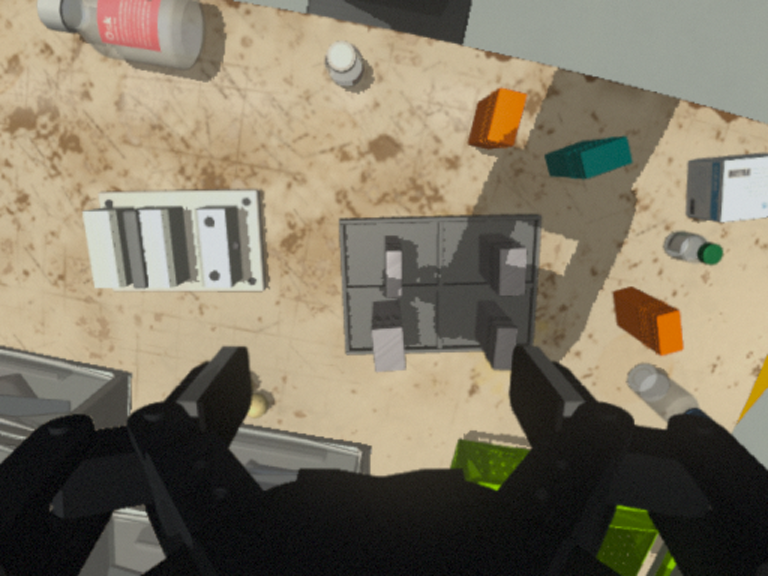

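```bash
python3 - <<'E'
from h import *
c,s=snap("w2");print(s["time_s"],s["eef_pos"],abs(s["dq"]).max(),s["ee_rot"])
P=cloud(c,s)
tab=P[100:250,0:380].reshape(-1,3); print("table z",np.median(tab[:,2]))
def rects(lo,hi,xr,yr,minA=20):
    m=((P[...,2]>lo)&(P[...,2]<hi)&(P[...,0]>xr[0])&(P[...,0]<xr[1])&(P[...,1]>yr[0])&(P[...,1]<yr[1])).astype(np.uint8)
    n,l,st,ce=cv2.connectedComponentsWithStats(m)
    for i in range(1,n):
        if st[i,4]<minA: continue
        pt=P[l==i]
        r=cv2.minAreaRect(pt[:,:2].astype(np.float32))
        print(st[i].tolist(),np.round(pt.mean(0),1),"rect",np.round(r[0],1),np.round(r[1],1),round(r[2],1),"z",np.round(np.percentile(pt[:,2],[5,50,95]),1))
print("blocks");rects(70,85,(450,620),(0,250))
print("clamp");rects(34,60,(450,620),(-260,-10))
print("tray");rects(9,20,(440,640),(0,250))
cv2.imwrite("pics/w2c.png",cv2.resize(c["color"][110:260,40:380],None,fx=2.3,fy=2.3,interpolation=cv2.INTER_CUBIC))
E
```

```text
1.7833 [515.43118283  53.87259723 244.82428618] 0.128056396120018 [ 4.65338767e-04 -9.23928913e-02  9.95721906e-01 -1.10557170e-03]
table z 0.8804066195961582
blocks
[336, 161, 21, 34, 639] [502.7 155.8  75.8] rect [503.3 156.8] [36.6 21. ] 12.9 z [72.8 76.  77.2]
[262, 164, 12, 33, 378] [520.9  71.1  75.7] rect [521.8  71.5] [36.1 12.1] 11.1 z [71.2 76.  77.2]
[253, 214, 23, 32, 638] [579.5  79.   75.9] rect [580.5  79.3] [36.2 24.3] 16.2 z [74.  76.1 77.3]
[332, 214, 19, 31, 366] [560.8 164.7  75.5] rect [563.9 167.2] [36.1 17.1] 9.8 z [71.7 75.9 77.2]
clamp
[86, 137, 39, 54, 1670] [ 544.4 -122.8   44.4] rect [ 545.6 -124.2] [64.7 35.1] 11.5 z [37.9 44.3 48.7]
[134, 137, 27, 53, 1200] [534.2 -71.8  43.3] rect [536.2 -74.4] [63.5 29.6] 11.5 z [37.2 44.  45.5]
[59, 138, 33, 53, 1279] [ 552.5 -161.4   42.9] rect [ 553.5 -163.3] [64.5 28. ] 11.1 z [36.6 43.7 45.2]
tray
[231, 141, 135, 94, 1866] [535.2 116.5  12.3] rect [540.7 119.7] [125.9 175.4] 12.3 z [ 9.9 12.4 14. ]
[324, 154, 17, 28, 74] [500.3 147.7  14.2] rect [501.  148.1] [15.7 39.6] 75.8 z [ 9.7 14.7 18.9]
[253, 199, 18, 4, 44] [563.9  74.   14.6] rect [563.8  74.4] [ 1.2 22.9] 16.6 z [ 9.1 15.1 19.4]
[321, 199, 16, 26, 80] [558.  161.2  14.5] rect [562.  160.1] [13.8 37.8] 75.5 z [10.  14.7 19.6]
```

View pics/w2c.png

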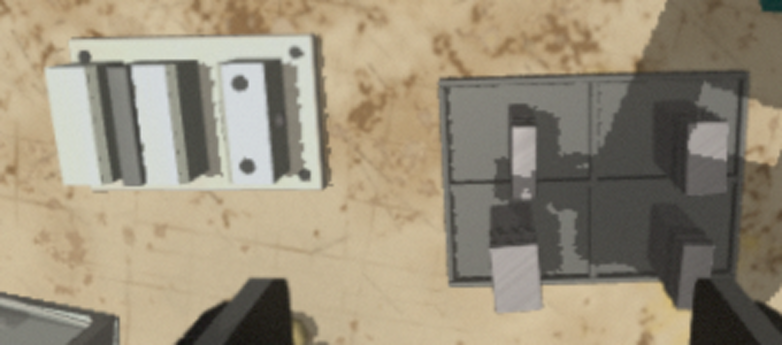

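```bash
python3 - <<'E'
from h import *
c,s=pickle.load(open("w2.pkl","rb"))
P=cloud(c,s); 
th=np.radians(11.4); ux=np.array([np.cos(th),np.sin(th)]); uy=np.array([-np.sin(th),np.cos(th)])
q=np.stack([P[...,:2]@ux,P[...,:2]@uy,P[...,2]],-1)
o=np.array([540,-100.]); ox,oy=o@ux,o@uy; print(ox,oy)
m=(abs(P[...,0]-540)<60)&(P[...,1]<0)&(P[...,1]>-220)&(P[...,2]>8)
a=q[m]-[ox,oy,0]
# per row profile along y for mid rows
for v in (150,160,170,180):
    row=q[v,50:180]-[ox,oy,0]
    print(v,[tuple(np.round(r).astype(int)[1:]) for r in row[::1]])
print(np.percentile(a[:,0],[1,99]))
base=a[(a[:,2]<15)];print("base",np.percentile(base[:,0],[0.5,99.5]),np.percentile(base[:,1],[0.5,99.5]))
E
```

```text
509.5807002578171 -204.7620812669003
150 [(np.int64(-124), np.int64(0)), (np.int64(-122), np.int64(0)), (np.int64(-121), np.int64(0)), (np.int64(-120), np.int64(-1)), (np.int64(-117), np.int64(1)), (np.int64(-115), np.int64(3)), (np.int64(-115), np.int64(0)), (np.int64(-114), np.int64(0)), (np.int64(-112), np.int64(0)), (np.int64(-111), np.int64(-1)), (np.int64(-109), np.int64(-1)), (np.int64(-78), np.int64(43)), (np.int64(-77), np.int64(43)), (np.int64(-75), np.int64(44)), (np.int64(-73), np.int64(45)), (np.int64(-73), np.int64(43)), (np.int64(-70), np.int64(45)), (np.int64(-70), np.int64(44)), (np.int64(-69), np.int64(43)), (np.int64(-67), np.int64(44)), (np.int64(-66), np.int64(43)), (np.int64(-64), np.int64(44)), (np.int64(-63), np.int64(44)), (np.int64(-62), np.int64(43)), (np.int64(-61), np.int64(43)), (np.int64(-60), np.int64(43)), (np.int64(-59), np.int64(43)), (np.int64(-57), np.int64(43)), (np.int64(-56), np.int64(44)), (np.int64(-54), np.int64(44)), (np.int64(-54), np.int64(42)), (np.int64(-53), np.int64(41)), (np.int64(-52), np.int64(41)), (np.int64(-52), np.int64(39)), (
[... 14223 characters left out ...]
t64(37)), (np.int64(39), np.int64(34)), (np.int64(39), np.int64(29)), (np.int64(39), np.int64(26)), (np.int64(39), np.int64(23)), (np.int64(39), np.int64(18)), (np.int64(39), np.int64(15)), (np.int64(40), np.int64(12)), (np.int64(41), np.int64(12)), (np.int64(43), np.int64(13)), (np.int64(44), np.int64(13)), (np.int64(45), np.int64(12)), (np.int64(46), np.int64(11)), (np.int64(48), np.int64(12)), (np.int64(49), np.int64(13)), (np.int64(51), np.int64(12)), (np.int64(158), np.int64(388)), (np.int64(53), np.int64(13)), (np.int64(55), np.int64(13)), (np.int64(55), np.int64(10)), (np.int64(57), np.int64(11))]
[-42.41215294  43.58911002]
base [-44.23588871  45.68833068] [-81.73629661  57.49319992]
```

```bash
python3 - <<'E'
from h import *
c,s=pickle.load(open("w2.pkl","rb"))
P=cloud(c,s); 
th=np.radians(11.4); ux=np.array([np.cos(th),np.sin(th)]); uy=np.array([-np.sin(th),np.cos(th)])
ox,oy=509.58,-204.76
q=np.stack([P[...,:2]@ux-ox,P[...,:2]@uy-oy,P[...,2]],-1)[130:200,50:185].reshape(-1,3)
for n,lo,hi in (("lining",-11,-5),("back",37.5,42)):
    m=(q[:,1]>lo)&(q[:,1]<hi)&(q[:,2]>16)&(q[:,2]<37)&(abs(q[:,0])<34)
    a=q[m]; p=np.polyfit(a[:,0],a[:,1],1); r=a[:,1]-np.polyval(p,a[:,0])
    k=abs(r)<1.2; p=np.polyfit(a[k,0],a[k,1],1); print(n,k.sum(),"y0",p[1],"deg",np.degrees(p[0]))
for n,lo,hi in (("fixed",18,38),("lining",-28,-12),("spare",-76,-56)):
    m=(q[:,1]>lo)&(q[:,1]<hi)&(abs(q[:,2]-44)<2.5)
    a=q[m]; print(n,np.percentile(a[:,0],[0.5,2,98,99.5]))
m=(q[:,1]>41)&(q[:,1]<56)&(abs(q[:,2]-12)<2);a=q[m];print("base",np.percentile(a[:,0],[0.5,2,98,99.5]))
E
```

```text
lining 368 y0 -8.015968333947711 deg -0.09856360664487974
back 243 y0 39.63836883339969 deg -1.7559614289733079
fixed [-29.83851156 -28.89144973  31.49780884  32.69876225]
lining [-30.94329968 -29.87355792  30.83422817  31.91855744]
spare [-31.1120006  -30.174975    31.30852036  32.61765872]
base [-36.4097383  -35.1762882   44.33837886  45.81928084]
```

```bash
cat >> h.py <<'E'
def go(t,yaw=11.3):
    from rig import ctrl
    s=ctrl.sense(); q=s["ee_rot"]; M=R.from_quat([q[1],q[2],q[3],q[0]])
    th=np.radians(yaw); c,n=np.cos(th),np.sin(th)
    W=R.from_matrix(np.array([[-c,-n,0],[-n,c,0],[0,0,-1.]]).T.T @ np.eye(3)) if False else R.from_matrix(np.column_stack([[-c,-n,0],[-n,c,0],[0,0,-1.]]))
    rv=np.degrees((M.inv()*W).as_rotvec())/6
    d=W.inv().apply(np.asarray(t,float)-s["eef_pos"])
    print("t",round(s["time_s"],2),"pos",np.round(s["eef_pos"],1),"turn first",np.round(rv,3),"then shift tool",np.round(d,1),"dist",round(np.linalg.norm(d),1),"|dq|",round(abs(s["dq"]).max(),3),"F",np.round(s["force"],1),"grip",round(s["grip_width"]*85.4,1))
E
python3 -c "
from h import *
go((521.8,71.5,110))"
```

```text
t 1.83 pos [513.5  56.6 244.6] turn first [-0.007 -0.004 -0.122] then shift tool [-11.   13.  134.6] dist 135.6 |dq| 0.082 F [-0.1  0.7  0.1] grip 84.8
```

Call:
carry_out:
  plan:
    - [50,[0,0,0],[0,0,-0.12]]
    - [50,[-3.7,4.3,30],[0,0,0]]
    - [50,[-3.7,4.3,30],[0,0,0]]
    - [50,[-3.6,4.4,30],[0,0,0]]
    - [50,[0,0,25],[0,0,0]]
    - [50,[0,0,19.6],[0,0,0]]
    - [50,[0,0,0],[0,0,0]]
    - [50,[0,0,0],[0,0,0]]

```text
time_s: 2.5
eef_pos: [518.9, 76.5, 110.8]
ee_rot: [-0.001, -0.102, 0.995, 0.0]
force: [1.0, -0.9, -0.2]
grip_width: 0.585
```

```bash
python3 -c "
from h import *
go((521.8,71.5,44))
c,s=snap('w3',f=1.5)
P=cloud(c,s)
m=((P[...,2]>72)&(P[...,2]<80)).astype(np.uint8)
n,l,st,ce=cv2.connectedComponentsWithStats(m)
for i in range(1,n):
    if st[i,4]>150:
        p=P[l==i]; r=cv2.minAreaRect(p[:,:2].astype(np.float32)); print(st[i].tolist(),np.round(r[0],1),np.round(r[1],1),round(r[2],1))
"
```

```text
t 2.5 pos [518.9  76.5 110.8] turn first [ 0.004 -0.011  0.06 ] then shift tool [-1.8 -5.4 66.8] dist 67.1 |dq| 0.039 F [ 1.  -0.9 -0.2] grip 50.0
[354, 6, 47, 67, 1098] [399.  125.9] [19.7 35.3] 89.0
[459, 68, 53, 46, 914] [410.5 203. ] [19.7 35.6] 30.6
[359, 189, 35, 53, 1591] [503.3 156.7] [36.1 20. ] 13.4
[235, 190, 19, 54, 960] [521.7  71.6] [36.1 11.6] 10.7
[219, 272, 38, 45, 1448] [580.1  79. ] [35.6 24.3] 15.4
```

View pics/w3.png

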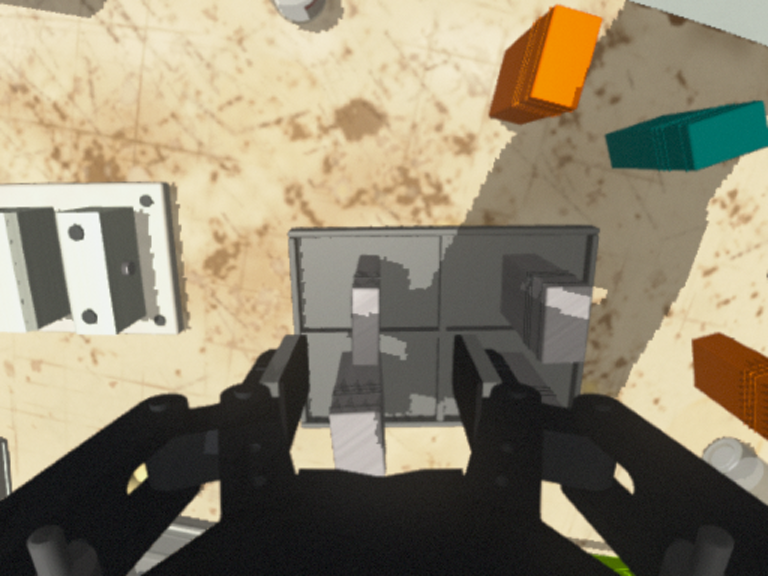

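Call:
carry_out:
  plan:
    - [45,[-1.8,-5.4,20],[0,0,0.06]]
    - [45,[0,0,25],[0,0,0]]
    - [45,[0,0,15],[0,0,0]]
    - [45,[0,0,6.8],[0,0,0]]
    - [45,[0,0,0],[0,0,0]]
    - [45,[0,0,0],[0,0,0]]
  grip_force: 40

```text
time_s: 3.05
eef_pos: [523.2, 70.7, 45.4]
ee_rot: [0.001, -0.098, 0.995, -0.0]
force: [0.6, -0.2, 0.3]
grip_width: 0.526
```

```bash
python3 -c "
from h import *
go((521.8,71.5,44))
"
```

```text
t 3.05 pos [523.2  70.7  45.4] turn first [-0.006  0.02  -0.013] then shift tool [1.2 1.1 1.4] dist 2.1 |dq| 0.01 F [ 0.6 -0.2  0.3] grip 44.9
```

Call:
carry_out:
  plan:
    - [0,[1,1,1.4],[0,0,0]]
    - [0,[0,0,0],[0,0,0]]
    - [0,[0,0,0],[0,0,0]]
    - [0,[0,0,0],[0,0,0]]
    - [0,[0,0,0],[0,0,0]]
    - [0,[0,0,0],[0,0,0]]
  grip_force: 40

```text
time_s: 3.55
eef_pos: [521.6, 71.4, 43.3]
ee_rot: [0.001, -0.098, 0.995, -0.0]
force: [-2.1, 0.2, 6.3]
grip_width: 0.134
```

```bash
python3 -c "
from h import *
for i in range(4):
  go((521.8,71.5,124))
"
```

```text
t 3.55 pos [521.6  71.4  43.3] turn first [-0.002  0.01  -0.016] then shift tool [ -0.2   0.  -80.7] dist 80.7 |dq| 0.001 F [-2.1  0.2  6.3] grip 11.5
t 3.55 pos [521.6  71.4  43.3] turn first [-0.002  0.01  -0.016] then shift tool [ -0.2   0.  -80.7] dist 80.7 |dq| 0.001 F [-2.1  0.2  6.3] grip 11.5
t 3.55 pos [521.6  71.4  43.3] turn first [-0.002  0.01  -0.016] then shift tool [ -0.2   0.  -80.7] dist 80.7 |dq| 0.001 F [-2.1  0.2  6.3] grip 11.5
t 3.55 pos [521.6  71.4  43.3] turn first [-0.002  0.01  -0.016] then shift tool [ -0.2   0.  -80.7] dist 80.7 |dq| 0.001 F [-2.1  0.2  6.3] grip 11.5
```

Call:
carry_out:
  plan:
    - [0,[0,0,-15],[0,0,0]]
    - [0,[0,0,-30],[0,0,0]]
    - [0,[0,0,-22],[0,0,0]]
    - [0,[5,-35,0],[0,0,0]]
    - [0,[4,-40,0],[0,0,0]]
    - [0,[4,-40,0],[0,0,0]]
    - [0,[2,-35,0],[0,0,0]]
    - [0,[0,-21,0],[0,0,0]]
    - [0,[0,0,0],[0,0,0]]
    - [0,[0,0,0],[0,0,0]]

```text
time_s: 4.38
eef_pos: [539.6, -99.9, 109.3]
ee_rot: [-0.0, -0.097, 0.995, 0.0]
force: [-0.7, 0.9, -1.6]
grip_width: 0.132
```

```bash
python3 -c "
from h import *
go((540.6,-99.4,51.8))
c,s=snap('w4',f=1.5)
"
```

```text
t 4.38 pos [539.6 -99.9 109.3] turn first [ 0.003 -0.003 -0.034] then shift tool [-1.1  0.3 57.5] dist 57.5 |dq| 0.039 F [-0.7  0.9 -1.6] grip 11.3
```

View pics/w4.png

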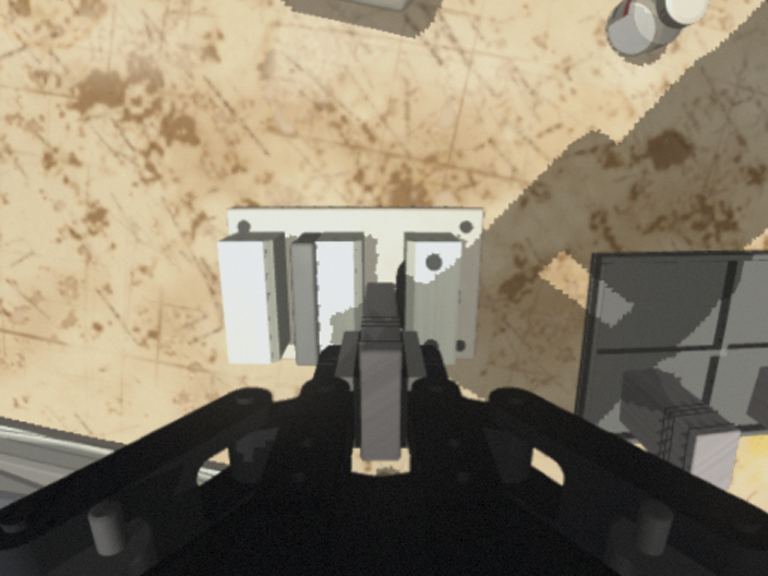

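```bash
cat > gap.py <<'E'
from h import *
def gap(c,s,yaw=11.3):
    P=cloud(c,s); th=np.radians(yaw); ux=np.array([np.cos(th),np.sin(th)]); uy=np.array([-np.sin(th),np.cos(th)])
    t=s["eef_pos"][:2]
    q=np.stack([(P[...,:2]-t)@ux,(P[...,:2]-t)@uy,P[...,2]],-1).reshape(-1,3)
    # relative to TCP in clamp-aligned axes
    L=q[(q[:,1]<-2)&(q[:,1]>-14)&(q[:,2]>16)&(q[:,2]<36)&(q[:,0]<-5)&(q[:,0]>-32)]
    if len(L)>10: print("lining face y",np.round(np.percentile(L[:,1],[5,25,50,75,95]),1),len(L), "slope deg",np.degrees(np.polyfit(L[:,0],L[:,1],1)[0]).round(2))
    F=q[(q[:,1]>4)&(q[:,1]<40)&(q[:,2]>42.5)&(q[:,2]<46)&(q[:,0]<-5)&(q[:,0]>-32)]
    print("fixed top y",np.round(np.percentile(F[:,1],[0.5,2,98,99.5]),1),len(F))
    L2=q[(q[:,1]<0)&(q[:,1]>-30)&(q[:,2]>42.5)&(q[:,2]<46)&(q[:,0]<-5)&(q[:,0]>-32)]
    print("lining top y",np.round(np.percentile(L2[:,1],[0.5,2,98,99.5]),1),len(L2))
    B=q[(q[:,1]<45)&(q[:,1]>-30)&(q[:,2]>42.5)&(q[:,2]<46)&(q[:,0]>-60)&(q[:,0]<-5)]
    print("near edge x",np.round(np.percentile(B[:,0],[0.3,1,3]),1))
    return q
E
python3 -c "
from gap import *
c,s=pickle.load(open('w4.pkl','rb'));q=gap(c,s)
"
```

```text
lining face y [-13.1 -10.8  -8.2  -8.1  -8.1] 63 slope deg 7.32
fixed top y [15.9 16.6 39.4 39.8] 1091
lining top y [-29.8 -29.6 -10.8 -10.2] 913
near edge x [-30.5 -30.4 -30.1]
```

Call:
carry_out:
  plan:
    - [0,[-1,0.4,10],[0,0,0]]
    - [0,[0,0,15],[0,0,0]]
    - [0,[0,0,15],[0,0,0]]
    - [0,[0,0,10],[0,0,0]]
    - [0,[0,0,5],[0,0,0]]
    - [0,[0,0,2.5],[0,0,0]]
    - [0,[0,0,0],[0,0,0]]

```text
time_s: 5.02
eef_pos: [540.7, -98.2, 52.0]
ee_rot: [-0.0, -0.098, 0.995, 0.0]
force: [-0.4, 0.1, -1.2]
grip_width: 0.133
```

```bash
python3 -c "
from h import *
go((540.6,-99.4,51.8))
c,s=snap('w5',f=1.5)
"
```

```text
t 5.02 pos [540.7 -98.2  52. ] turn first [ 0.003 -0.002 -0.011] then shift tool [ 0.3 -1.2  0.2] dist 1.2 |dq| 0.009 F [-0.4  0.1 -1.2] grip 11.3
```

View pics/w5.png

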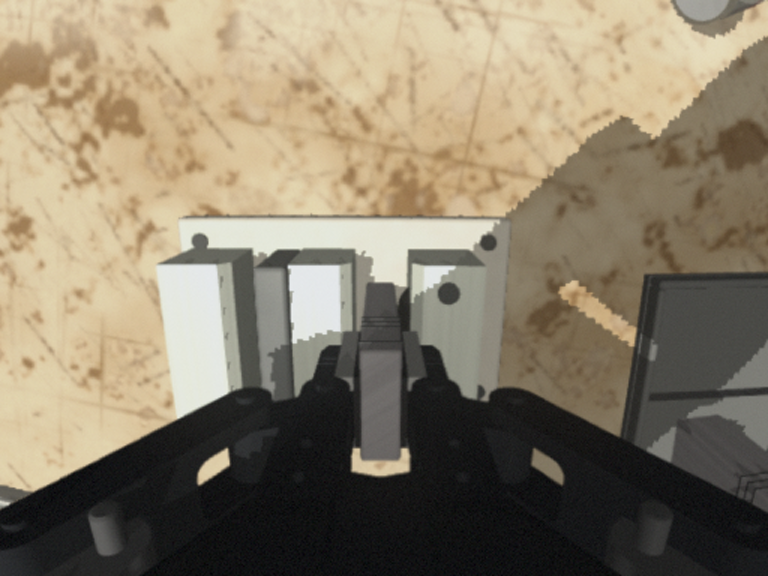

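Call:
carry_out:
  plan:
    - [0,[0,-0.5,0.8],[0,0,0]]
    - [0,[0,0,0.4],[0,0,0]]
    - [0,[0,0,0],[0,0,0]]

```text
time_s: 5.32
eef_pos: [541.0, -99.2, 51.3]
ee_rot: [0.0, -0.098, 0.995, -0.0]
force: [0.1, 0.8, 3.5]
grip_width: 0.134
```

```bash
python3 -c "
from h import *
go((540.6,-99.4,51.8))
"
```

```text
t 5.32 pos [541.  -99.2  51.3] turn first [-0.004  0.007 -0.016] then shift tool [ 0.4 -0.1 -0.5] dist 0.7 |dq| 0.002 F [0.1 0.8 3.5] grip 11.5
```

Call:
carry_out:
  plan:
    - [32,[0,0,0],[0,0,0]]
    - [32,[0,0,0],[0,0,0]]
    - [32,[0,0,0],[0,0,0]]
    - [32,[0,0,0],[0,0,0]]
    - [32,[0,0,0],[0,0,0]]
    - [32,[0,0,0],[0,0,0]]

```text
time_s: 5.82
eef_pos: [540.7, -99.2, 50.8]
ee_rot: [-0.0, -0.098, 0.995, 0.0]
force: [-0.4, 0.7, -0.3]
grip_width: 0.375
```

```bash
python3 -c "
from h import *
go((540.6,-99.4,51.8))
c,s=snap('w6',crop=(90,120,350,330),f=3)
"
```

```text
t 5.82 pos [540.7 -99.2  50.8] turn first [ 0.001 -0.001 -0.016] then shift tool [ 0.2 -0.2 -1. ] dist 1.1 |dq| 0.001 F [-0.4  0.7 -0.3] grip 32.0
```

View pics/w6.png

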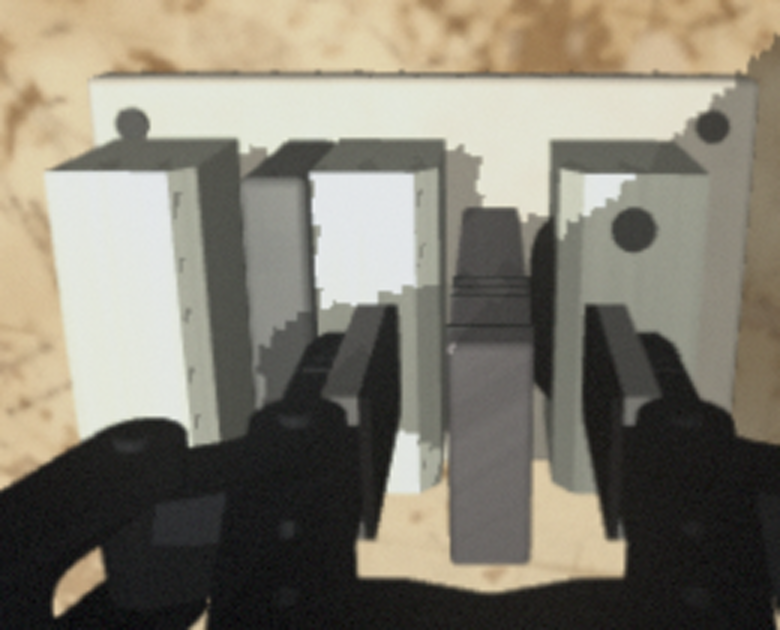

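Call:
carry_out:
  plan:
    - [0,[0,0,0],[0,0,0]]
    - [0,[0,0,0],[0,0,0]]
    - [0,[0,0,0],[0,0,0]]
    - [0,[0,0,0],[0,0,0]]
    - [0,[0,0,0],[0,0,0]]
    - [0,[0,0,-15],[0,0,0]]
    - [0,[0,0,-25],[0,0,0]]
    - [0,[0,0,-20],[0,0,0]]
    - [0,[-4,35,0],[0,0,0]]
    - [0,[-4,40,0],[0,0,0]]
    - [0,[-4,40,0],[0,0,0]]
    - [0,[-3,36,0],[0,0,0]]
    - [0,[0,20,0],[0,0,0]]
    - [0,[0,0,0],[0,0,0]]
    - [0,[0,0,0],[0,0,0]]

```text
time_s: 7.12
eef_pos: [522.0, 72.2, 110.7]
ee_rot: [-0.0, -0.099, 0.995, -0.0]
force: [0.2, -0.4, 0.2]
grip_width: 0.137
```

```bash
python3 -c "
from h import *
go((521.4,71.8,43.6))
"
```

```text
t 7.12 pos [522.   72.2 110.7] turn first [-0.001 -0.002  0.003] then shift tool [ 0.7 -0.3 67.1] dist 67.1 |dq| 0.042 F [ 0.2 -0.4  0.2] grip 11.7
```

Call:
carry_out:
  plan:
    - [0,[0.5,-0.3,15],[0,0,0]]
    - [0,[0,0,20],[0,0,0]]
    - [0,[0,0,18],[0,0,0]]
    - [0,[0,0,10],[0,0,0]]
    - [0,[0,0,3],[0,0,0]]
    - [0,[0,0,1],[0,0,0]]
    - [0,[0,0,0],[0,0,0]]

```text
time_s: 7.7
eef_pos: [522.3, 70.7, 44.3]
ee_rot: [0.0, -0.097, 0.995, -0.0]
force: [-0.1, -0.4, -0.1]
grip_width: 0.137
```

```bash
python3 -c "
from h import *
go((521.4,71.8,43.6))
"
```

```text
t 7.7 pos [522.3  70.7  44.3] turn first [-0.003  0.008 -0.021] then shift tool [0.6 1.3 0.7] dist 1.6 |dq| 0.013 F [-0.1 -0.4 -0.1] grip 11.7
```

Touch down, release, then lift and go towards block_16.

Call:
carry_out:
  plan:
    - [0,[0,0,0.8],[0,0,0]]
    - [0,[0,0,0.6],[0,0,0]]
    - [0,[0,0,0],[0,0,0]]
    - [45,[0,0,0],[0,0,0]]
    - [45,[0,0,0],[0,0,0]]
    - [45,[0,0,0],[0,0,0]]
    - [45,[0,0,0],[0,0,0]]
    - [45,[0,0,0],[0,0,0]]

```text
time_s: 8.37
eef_pos: [521.8, 71.1, 42.4]
ee_rot: [0.0, -0.098, 0.995, 0.0]
force: [-0.3, -0.3, 0.2]
grip_width: 0.526
```

```bash
python3 -c "
from h import *
go((521.4,71.8,110));go((563.9,167.2,110))
"
```

```text
t 8.37 pos [521.8  71.1  42.4] turn first [ 0.     0.    -0.016] then shift tool [  0.3   0.8 -67.6] dist 67.6 |dq| 0.002 F [-0.3 -0.3  0.2] grip 44.9
t 8.37 pos [521.8  71.1  42.4] turn first [ 0.     0.    -0.016] then shift tool [-60.1  86.  -67.6] dist 124.8 |dq| 0.002 F [-0.3 -0.3  0.2] grip 44.9
```

Call:
carry_out:
  plan:
    - [45,[0,0,-20],[0,0,0]]
    - [45,[0,0,-27.6],[0,0,0]]
    - [45,[0,0,-20],[0,0,0]]
    - [45,[-18,26,0],[0,0,0]]
    - [45,[-21,30,0],[0,0,0]]
    - [45,[-21,30,0],[0,0,0]]
    - [45,[0,0,0],[0,0,0]]
    - [45,[0,0,0],[0,0,0]]

```text
time_s: 9.03
eef_pos: [563.9, 168.4, 109.6]
ee_rot: [-0.0, -0.099, 0.995, -0.0]
force: [-0.6, 0.0, -0.7]
grip_width: 0.527
```

```bash
python3 -c "
from h import *
go((563.9,167.2,43.6))
c,s=snap('w7',f=1.5)
P=cloud(c,s)
m=((P[...,2]>72)&(P[...,2]<80)).astype(np.uint8)
n,l,st,ce=cv2.connectedComponentsWithStats(m)
for i in range(1,n):
    if st[i,4]>150:
        p=P[l==i]; r=cv2.minAreaRect(p[:,:2].astype(np.float32)); print(st[i].tolist(),np.round(r[0],1),np.round(r[1],1),round(r[2],1))
"
```

```text
t 9.03 pos [563.9 168.4 109.6] turn first [-0.001 -0.003  0.008] then shift tool [ 0.3 -1.2 66. ] dist 66.0 |dq| 0.045 F [-0.6  0.  -0.7] grip 45.0
[236, 86, 36, 63, 2081] [503.7 157.2] [36.1 20.1] 13.8
[96, 92, 28, 61, 1285] [522.8  72.2] [36.  13.2] 10.8
[435, 172, 33, 56, 795] [528.5 297.2] [35.9 20. ] 27.5
[91, 186, 46, 55, 1952] [581.1  79.2] [36.4 24.7] 15.5
[238, 188, 27, 54, 1326] [563.9 167.7] [36.2 16.1] 9.3
[455, 281, 30, 24, 265] [590.8 335.9] [12.3 21.3] 46.6
```

View pics/w7.png

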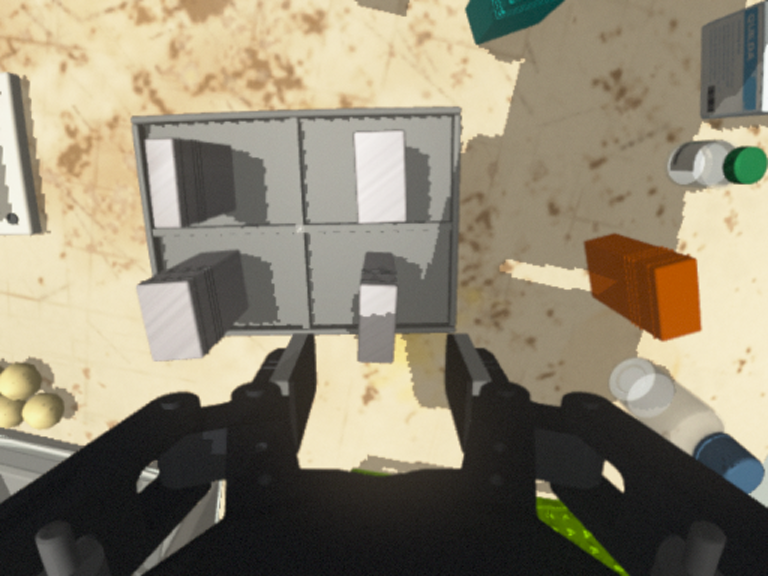

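```bash
python3 -c "
from h import *
d=pickle.load(open('c0.pkl','rb'));P=cloud(d['top'])
for lo,hi in((20,60),(60,100),(100,150),(150,400)):
  m=(P[...,2]>lo)&(P[...,2]<hi)&(P[...,0]>590)&(P[...,1]<330)&(P[...,1]>-250)
  a=P[m]
  for y0 in range(-200,320,40):
    b=a[(a[:,1]>y0)&(a[:,1]<y0+40)]
    if len(b): print(lo,y0,'minx',np.round(np.percentile(b[:,0],1)),len(b),end='; ')
  print()
"
```

```text
20 -200 minx 687.0 103; 20 -160 minx 688.0 105; 20 -120 minx 720.0 67; 20 -80 minx 666.0 168; 20 -40 minx 685.0 113; 20 0 minx 712.0 88; 20 40 minx 686.0 74; 20 80 minx 595.0 24; 20 160 minx 700.0 272; 20 200 minx 704.0 65; 20 240 minx 704.0 255; 20 280 minx 704.0 376; 
60 -200 minx 687.0 110; 60 -160 minx 689.0 128; 60 -120 minx 720.0 72; 60 -80 minx 720.0 78; 60 -40 minx 719.0 80; 60 0 minx 720.0 85; 60 40 minx 591.0 99; 60 80 minx 591.0 46; 60 120 minx 691.0 136; 60 160 minx 681.0 466; 60 200 minx 680.0 142; 60 240 minx 680.0 139; 60 280 minx 680.0 130; 
100 -200 minx 684.0 142; 100 -160 minx 689.0 179; 100 -120 minx 721.0 95; 100 -80 minx 717.0 92; 100 -40 minx 716.0 95; 100 0 minx 718.0 89; 100 40 minx 720.0 121; 100 80 minx 720.0 51; 
150 -200 minx 684.0 1680; 150 -160 minx 688.0 1167; 150 -120 minx 716.0 1025; 150 -80 minx 708.0 1188; 150 -40 minx 706.0 1197; 150 0 minx 707.0 1221; 150 40 minx 712.0 1149; 150 80 minx 720.0 318;
```

Call:
carry_out:
  plan:
    - [45,[0.3,-0.8,20],[0,0,0.15]]
    - [45,[0,0,22],[0,0,0.1]]
    - [45,[0,0,16],[0,0,0]]
    - [45,[0,0,8],[0,0,0]]
    - [45,[0,0,0],[0,0,0]]
    - [0,[0,0,0],[0,0,0]]
    - [0,[0,0,0],[0,0,0]]
    - [0,[0,0,0],[0,0,0]]
    - [0,[0,0,0],[0,0,0]]
    - [0,[0,0,0],[0,0,0]]
    - [0,[0,0,0],[0,0,0]]

```text
time_s: 10.0
eef_pos: [564.5, 166.2, 45.2]
ee_rot: [0.001, -0.085, 0.996, -0.0]
force: [-0.8, -1.3, 6.5]
grip_width: 0.182
```

```bash
python3 -c "
from h import *
go((563.9,167.2,43.6))
"
```

```text
t 10.0 pos [564.5 166.2  45.2] turn first [-0.005  0.019 -0.265] then shift tool [0.3 1.1 1.6] dist 2.0 |dq| 0.001 F [-0.8 -1.3  6.5] grip 15.6
```

Call:
carry_out:
  plan:
    - [0,[0,0,-15],[0,0,0]]
    - [0,[0,0,-30],[0,0,-0.26]]
    - [0,[0,0,-30],[0,0,0]]
    - [0,[0,0,-18],[0,0,0]]
    - [0,[0,0,0],[0,0,0]]

```text
time_s: 10.42
eef_pos: [565.5, 166.6, 141.4]
ee_rot: [0.004, -0.098, 0.995, 0.0]
force: [0.9, 0.5, 0.3]
grip_width: 0.179
```

```bash
python3 -c "
from h import *
go((540.6,-99.4,110))
"
```

```text
t 10.42 pos [565.5 166.6 141.4] turn first [-0.007  0.071 -0.004] then shift tool [  76.6 -255.9   31.4] dist 269.0 |dq| 0.065 F [0.9 0.5 0.3] grip 15.3
```

Call:
carry_out:
  plan:
    - [0,[9,-30,0],[0,0,0]]
    - [0,[11.5,-38.5,0],[0,0,0]]
    - [0,[11.5,-38.5,0],[0,0,0]]
    - [0,[11.5,-38.5,0],[0,0,0]]
    - [0,[11.5,-38.5,5],[0,0,0]]
    - [0,[11.5,-38.5,10],[0,0,0]]
    - [0,[9,-30,10],[0,0,0]]
    - [0,[1,-3.4,6],[0,0,0]]
    - [0,[0,0,0],[0,0,0]]
    - [0,[0,0,0],[0,0,0]]

```text
time_s: 11.25
eef_pos: [538.4, -99.1, 105.3]
ee_rot: [-0.001, -0.098, 0.995, 0.001]
force: [-0.4, 0.2, -1.1]
grip_width: 0.178
```

```bash
python3 -c "
from gap import *
go((540.6,-99.4,53.5))
c,s=snap('w8',f=1.5);gap(c,s)
"
```

```text
t 11.25 pos [538.4 -99.1 105.3] turn first [ 0.011 -0.011 -0.009] then shift tool [-2.1 -0.8 51.8] dist 51.9 |dq| 0.028 F [-0.4  0.2 -1.1] grip 15.2
lining face y [-13.3 -11.2  -9.4  -9.3  -9.2] 60 slope deg 5.84
fixed top y [14.3 15.2 38.2 38.6] 1089
lining top y [-29.9 -29.7 -11.6 -11.1] 874
near edge x [-29.7 -29.6 -29. ]
```

View pics/w8.png

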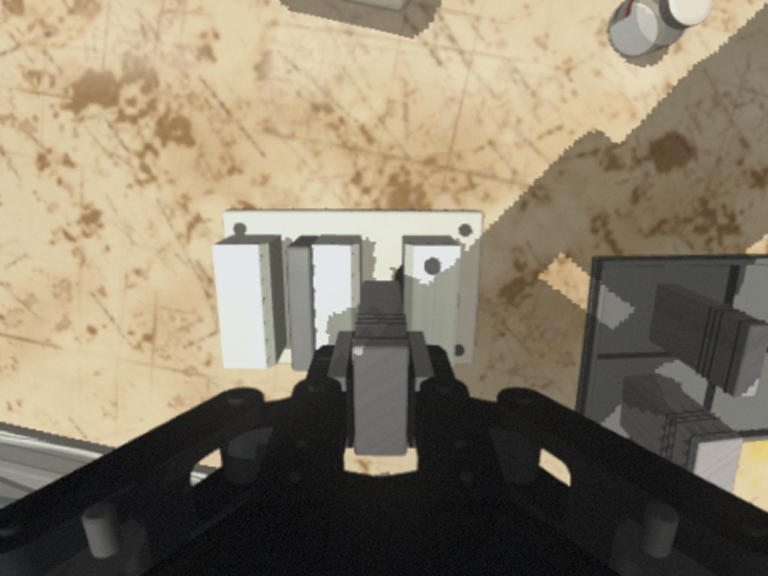

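Call:
carry_out:
  plan:
    - [0,[-1.9,-0.7,10],[0,0,0]]
    - [0,[0,0,14],[0,0,0]]
    - [0,[0,0,12],[0,0,0]]
    - [0,[0,0,8],[0,0,0]]
    - [0,[0,0,5],[0,0,0]]
    - [0,[0,0,2.5],[0,0,0]]
    - [0,[0,0,0],[0,0,0]]

```text
time_s: 11.88
eef_pos: [540.8, -99.7, 54.2]
ee_rot: [-0.0, -0.098, 0.995, 0.0]
force: [-0.3, -1.3, -1.8]
grip_width: 0.179
```

```bash
python3 -c "
from gap import *
go((540.6,-99.4,53.5))
"
```

```text
t 11.88 pos [540.8 -99.7  54.2] turn first [ 0.001 -0.002 -0.002] then shift tool [0.2 0.3 0.7] dist 0.8 |dq| 0.014 F [-0.3 -1.3 -1.8] grip 15.3
```

Call:
carry_out:
  plan:
    - [0,[0,0,0.8],[0,0,0]]
    - [0,[0,0,0.6],[0,0,0]]
    - [0,[0,0,0],[0,0,0]]

```text
time_s: 12.13
eef_pos: [540.8, -99.8, 53.3]
ee_rot: [0.0, -0.098, 0.995, 0.0]
force: [-0.1, -0.5, -0.6]
grip_width: 0.179
```

```bash
python3 -c "
from gap import *
go((540.6,-99.4,53.2))
"
```

```text
t 12.13 pos [540.8 -99.8  53.3] turn first [ 0.     0.003 -0.005] then shift tool [0.2 0.5 0.1] dist 0.5 |dq| 0.003 F [-0.1 -0.5 -0.6] grip 15.3
```

Call:
carry_out:
  plan:
    - [0,[0,0,0.7],[0,0,0]]
    - [0,[0,0,0],[0,0,0]]

```text
time_s: 12.3
eef_pos: [540.9, -99.9, 53.2]
ee_rot: [0.0, -0.098, 0.995, -0.0]
force: [-2.2, 1.8, 7.3]
grip_width: 0.18
```

```bash
python3 -c "
from gap import *
go((540.6,-99.4,53.2))
"
```

```text
t 12.3 pos [540.9 -99.9  53.2] turn first [-0.001  0.004 -0.005] then shift tool [0.2 0.5 0. ] dist 0.6 |dq| 0.001 F [-2.2  1.8  7.3] grip 15.4
```

On the base (about 8 N). Release and look.

Call:
carry_out:
  plan:
    - [36,[0,0,0],[0,0,0]]
    - [36,[0,0,0],[0,0,0]]
    - [36,[0,0,0],[0,0,0]]
    - [36,[0,0,0],[0,0,0]]
    - [36,[0,0,0],[0,0,0]]
    - [36,[0,0,0],[0,0,0]]

```text
time_s: 12.8
eef_pos: [540.8, -100.0, 52.4]
ee_rot: [-0.0, -0.098, 0.995, 0.0]
force: [-0.3, -0.3, -0.5]
grip_width: 0.422
```

```bash
python3 -c "
from h import *
go((540.6,-99.4,53.2))
c,s=snap('w9',crop=(90,120,350,330),f=3)
"
```

```text
t 12.8 pos [ 540.8 -100.    52.4] turn first [ 0.    -0.001 -0.006] then shift tool [ 0.   0.6 -0.8] dist 1.0 |dq| 0.003 F [-0.3 -0.3 -0.5] grip 36.0
```

View pics/w9.png

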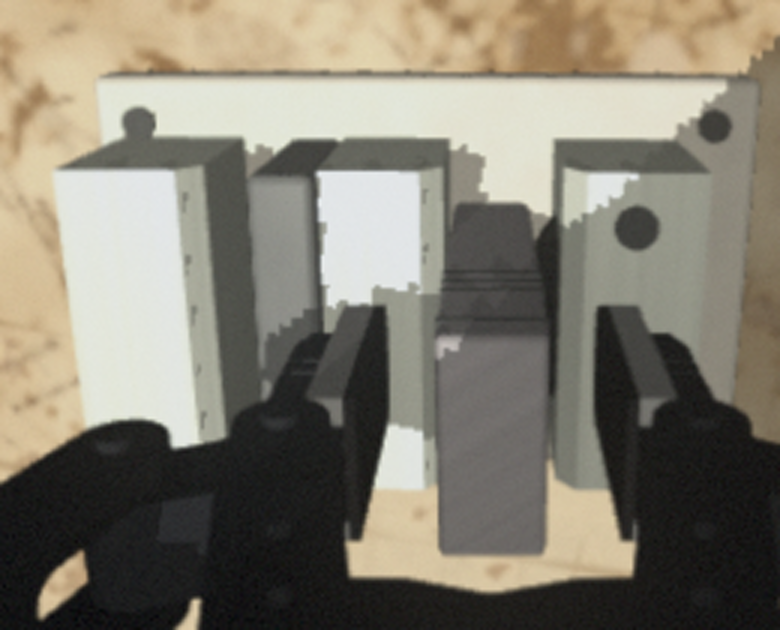

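Call:
carry_out:
  plan:
    - [0,[0,0,0],[0,0,0]]
    - [0,[0,0,0],[0,0,0]]
    - [0,[0,0,0],[0,0,0]]
    - [0,[0,0,0],[0,0,0]]
    - [0,[0,0,-15],[0,0,0]]
    - [0,[0,0,-27],[0,0,0]]
    - [0,[-5,17,-27],[0,0,0]]
    - [0,[-10,33,-19],[0,0,0]]
    - [0,[-11.5,38.5,0],[0,0,0]]
    - [0,[-11.5,38.5,0],[0,0,0]]
    - [0,[-11.5,38.5,0],[0,0,0]]
    - [0,[-11.5,38.5,0],[0,0,0]]
    - [0,[-8.5,30,0],[0,0,0]]
    - [0,[-5,22,0],[0,0,0]]
    - [0,[0,0,0],[0,0,0]]
    - [0,[0,0,0],[0,0,0]]

```text
time_s: 14.18
eef_pos: [563.5, 166.4, 140.0]
ee_rot: [-0.0, -0.099, 0.995, -0.0]
force: [-0.4, -0.8, -0.4]
grip_width: 0.176
```

```bash
python3 -c "
from h import *
go((563,167.2,44.4))
"
```

```text
t 14.18 pos [563.5 166.4 140. ] turn first [-0.001 -0.007  0.014] then shift tool [ 0.3  0.9 95.6] dist 95.6 |dq| 0.042 F [-0.4 -0.8 -0.4] grip 15.0
```

Call:
carry_out:
  plan:
    - [0,[0.3,0.9,15],[0,0,0]]
    - [0,[0,0,28],[0,0,0]]
    - [0,[0,0,28],[0,0,0]]
    - [0,[0,0,15],[0,0,0]]
    - [0,[0,0,6],[0,0,0]]
    - [0,[0,0,2],[0,0,0]]
    - [0,[0,0,0],[0,0,0]]

```text
time_s: 14.77
eef_pos: [563.8, 165.8, 46.9]
ee_rot: [0.0, -0.098, 0.995, -0.0]
force: [0.3, -0.1, -0.6]
grip_width: 0.178
```

```bash
python3 -c "
from h import *
go((563,167.2,44.4))
"
```

```text
t 14.77 pos [563.8 165.8  46.9] turn first [-0.002  0.006 -0.014] then shift tool [0.5 1.5 2.5] dist 2.9 |dq| 0.018 F [ 0.3 -0.1 -0.6] grip 15.2
```

Call:
carry_out:
  plan:
    - [0,[0,0,1],[0,0,0]]
    - [0,[0,0,0.8],[0,0,0]]
    - [0,[0,0,0.7],[0,0,0]]
    - [0,[0,0,0],[0,0,0]]

```text
time_s: 15.1
eef_pos: [563.7, 166.5, 44.5]
ee_rot: [0.001, -0.098, 0.995, -0.0]
force: [0.7, -0.8, 1.9]
grip_width: 0.18
```

```bash
python3 -c "
from h import *
go((563,167.2,44.4))
"
```

```text
t 15.1 pos [563.7 166.5  44.5] turn first [-0.002  0.011 -0.005] then shift tool [0.6 0.8 0.1] dist 1.0 |dq| 0.003 F [ 0.7 -0.8  1.9] grip 15.3
```

Call:
carry_out:
  plan:
    - [0,[0,0,0.3],[0,0,0]]
    - [46,[0,0,0],[0,0,0]]
    - [46,[0,0,0],[0,0,0]]
    - [46,[0,0,0],[0,0,0]]
    - [46,[0,0,0],[0,0,0]]
    - [46,[0,0,-20],[0,0,0]]
    - [46,[0,0,-26],[0,0,0]]
    - [46,[0,0,-20],[0,0,0]]
    - [50,[20,1,0],[0,0,0]]
    - [50,[25,1,0],[0,0,0]]
    - [50,[16,0.5,0],[0,0,0]]
    - [50,[0,0,0],[0,0,0]]
    - [50,[0,0,0],[0,0,0]]

```text
time_s: 16.18
eef_pos: [503.1, 157.1, 109.9]
ee_rot: [0.0, -0.098, 0.995, 0.0]
force: [0.2, 0.0, 0.4]
grip_width: 0.583
```

```bash
python3 -c "
from h import *
go((503.6,157,44))
c,s=snap('w10',f=1.5)
P=cloud(c,s)
m=((P[...,2]>72)&(P[...,2]<80)).astype(np.uint8)
n,l,st,ce=cv2.connectedComponentsWithStats(m)
for i in range(1,n):
    if st[i,4]>150:
        p=P[l==i]; r=cv2.minAreaRect(p[:,:2].astype(np.float32)); print(st[i].tolist(),np.round(r[0],1),np.round(r[1],1),round(r[2],1))
"
```

```text
t 16.18 pos [503.1 157.1 109.9] turn first [-0.001  0.006 -0.006] then shift tool [-0.5 -0.2 65.9] dist 65.9 |dq| 0.04 F [0.2 0.  0.4] grip 49.8
[214, 0, 45, 69, 1176] [398.9 126.4] [20.  35.5] 89.3
[327, 58, 63, 48, 1050] [410.3 203.3] [19.7 35.4] 30.8
[236, 188, 33, 55, 1663] [503.3 157.2] [36.2 20. ] 13.7
[107, 190, 27, 54, 1040] [522.   72.1] [36.4 13.4] 10.4
[421, 258, 28, 30, 304] [523.8 295.1] [24.8 19.4] 26.0
[239, 273, 23, 44, 974] [562.3 167.1] [34.4 15.9] 11.7
```

View pics/w10.png

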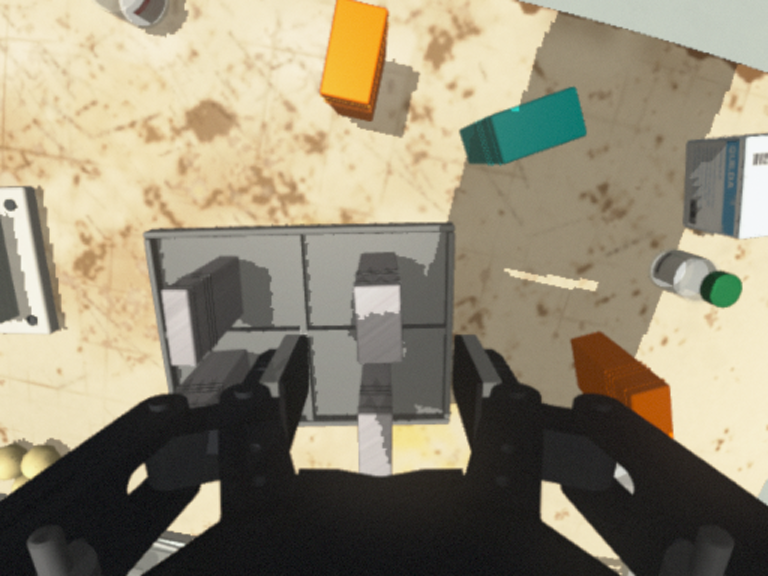

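Call:
carry_out:
  plan:
    - [48,[-0.3,0,20],[0,0,-0.36]]
    - [48,[0,0,22],[0,0,0]]
    - [48,[0,0,16],[0,0,0]]
    - [48,[0,0,7.5],[0,0,0]]
    - [48,[0,0,0],[0,0,0]]
    - [0,[0,0,0],[0,0,0]]
    - [0,[0,0,0],[0,0,0]]
    - [0,[0,0,0],[0,0,0]]
    - [0,[0,0,0],[0,0,0]]
    - [0,[0,0,0],[0,0,0]]
    - [0,[0,0,0],[0,0,0]]

```text
time_s: 17.15
eef_pos: [504.2, 157.2, 45.2]
ee_rot: [0.001, -0.117, 0.993, -0.0]
force: [1.2, 0.2, 4.7]
grip_width: 0.23
```

```bash
python3 -c "
from h import *
go((503.6,157,140))
"
```

```text
t 17.15 pos [504.2 157.2  45.2] turn first [-0.003  0.024  0.354] then shift tool [  0.6  -0.1 -94.8] dist 94.8 |dq| 0.001 F [1.2 0.2 4.7] grip 19.7
```

Call:
carry_out:
  plan:
    - [0,[0,0,-15],[0,0,0]]
    - [0,[0,0,-30],[0,0,0.35]]
    - [0,[0,0,-30],[0,0,0]]
    - [0,[0,0,-20],[0,0,0]]
    - [0,[0,0,0],[0,0,0]]

```text
time_s: 17.57
eef_pos: [505.0, 157.3, 143.2]
ee_rot: [0.004, -0.099, 0.995, -0.0]
force: [-0.8, -0.3, -1.0]
grip_width: 0.225
```

```bash
python3 -c "
from h import *
go((540.2,-97.1,110))
"
```

```text
t 17.57 pos [505.  157.3 143.2] turn first [-0.008  0.067  0.006] then shift tool [  15.3 -256.4   33.2] dist 258.9 |dq| 0.078 F [-0.8 -0.3 -1. ] grip 19.2
```

Call:
carry_out:
  plan:
    - [0,[2,-30,0],[0,0,0]]
    - [0,[2.5,-40,0],[0,0,0]]
    - [0,[2.5,-40,0],[0,0,0]]
    - [0,[2.5,-40,0],[0,0,0]]
    - [0,[2.3,-40,6],[0,0,0]]
    - [0,[2,-36,10],[0,0,0]]
    - [0,[1,-25,10],[0,0,0]]
    - [0,[0.5,-5.4,6],[0,0,0]]
    - [0,[0,0,0],[0,0,0]]
    - [0,[0,0,0],[0,0,0]]
    - [0,[0,0,0],[0,0,0]]

```text
time_s: 18.48
eef_pos: [538.6, -96.1, 107.2]
ee_rot: [-0.0, -0.099, 0.995, 0.0]
force: [-0.2, 0.2, -1.8]
grip_width: 0.23
```

```bash
python3 -c "
from gap import *
go((540.2,-97.1,53.5))
c,s=snap('w11',f=1.5);gap(c,s)
"
```

```text
t 18.48 pos [538.6 -96.1 107.2] turn first [ 0.003 -0.001  0.016] then shift tool [-1.4 -1.3 53.7] dist 53.7 |dq| 0.009 F [-0.2  0.2 -1.8] grip 19.6
lining face y [-13.4 -12.2 -12.2 -12.1 -12. ] 60 slope deg 1.06
fixed top y [12.1 12.8 35.4 35.7] 1099
lining top y [-30.  -29.7 -14.7 -13.9] 735
near edge x [-30.5 -30.3 -29.9]
```

View pics/w11.png

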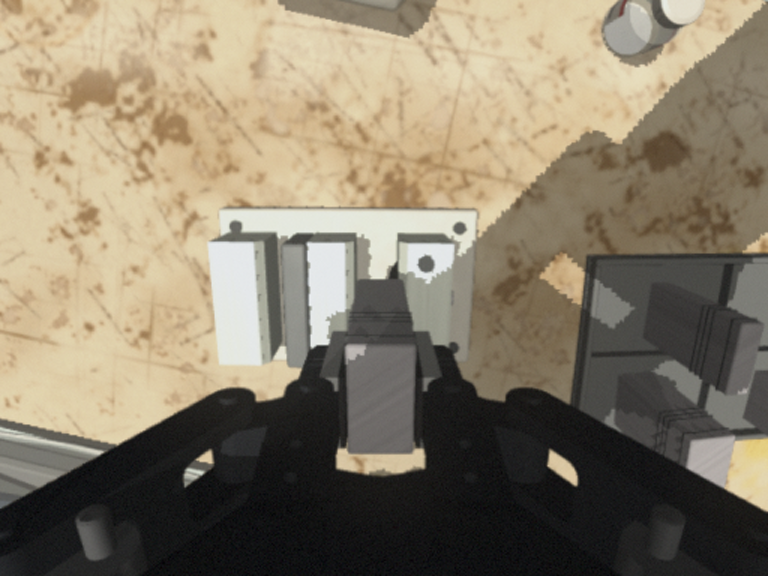

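Call:
carry_out:
  plan:
    - [0,[-1.2,-1.3,8],[0,0,0]]
    - [0,[0,0,10],[0,0,0]]
    - [0,[0,0,3],[0,0,0]]
    - [0,[0,0,0],[0,0,0]]
  grip_force: 60

```text
time_s: 18.87
eef_pos: [539.5, -97.8, 84.7]
ee_rot: [-0.001, -0.099, 0.995, 0.001]
force: [-0.9, 0.4, -0.9]
grip_width: 0.226
```

```bash
python3 -c "
from gap import *
go((540.2,-97.1,53.5))
c,s=snap('w12',f=1.5);gap(c,s)
"
```

```text
t 18.87 pos [539.5 -97.8  84.7] turn first [ 0.014 -0.02   0.007] then shift tool [-0.9  0.6 31.2] dist 31.2 |dq| 0.02 F [-0.9  0.4 -0.9] grip 19.3
lining face y [-13.3 -11.1 -10.3 -10.3 -10.2] 79 slope deg 5.41
fixed top y [13.6 14.3 37.2 37.7] 1410
lining top y [-29.9 -29.6 -12.5  -5.3] 1044
near edge x [-30.9 -30.8 -30.3]
```

Call:
carry_out:
  plan:
    - [0,[-0.5,0.3,5],[0,0,0]]
    - [0,[0,0,6],[0,0,0]]
    - [0,[0,0,6],[0,0,0]]
    - [0,[0,0,0],[0,0,0]]

```text
time_s: 19.25
eef_pos: [540.7, -98.4, 68.2]
ee_rot: [0.0, -0.099, 0.995, -0.0]
force: [2.5, -4.3, -3.3]
grip_width: 0.223
```

```bash
python3 -c "
from gap import *
go((540.2,-97.1,53.2))
"
```

```text
t 19.25 pos [540.7 -98.4  68.2] turn first [-0.007  0.001  0.004] then shift tool [ 0.2  1.4 15. ] dist 15.0 |dq| 0.023 F [ 2.5 -4.3 -3.3] grip 19.1
```

Call:
carry_out:
  plan:
    - [0,[0,0.7,3],[0,0,0]]
    - [0,[0,0,5],[0,0,0]]
    - [0,[0,0,4],[0,0,0]]
    - [0,[0,0,0],[0,0,0]]

```text
time_s: 19.58
eef_pos: [540.5, -97.6, 56.3]
ee_rot: [0.0, -0.099, 0.995, -0.0]
force: [2.4, -4.6, -3.2]
grip_width: 0.229
```

```bash
python3 -c "
from gap import *
go((540.2,-97.1,53.2))
"
```

```text
t 19.58 pos [540.5 -97.6  56.3] turn first [-0.004  0.001  0.002] then shift tool [0.2 0.5 3.1] dist 3.2 |dq| 0.007 F [ 2.4 -4.6 -3.2] grip 19.6
```

Call:
carry_out:
  plan:
    - [0,[0,0,1.5],[0,0,0]]
    - [0,[0,0,1],[0,0,0]]
    - [0,[0,0,0.6],[0,0,0]]
    - [0,[0,0,0],[0,0,0]]

```text
time_s: 19.92
eef_pos: [540.6, -97.7, 53.8]
ee_rot: [0.0, -0.099, 0.995, -0.0]
force: [0.8, -5.1, -0.3]
grip_width: 0.224
```

```bash
python3 -c "
from gap import *
go((540.2,-97.1,53.2))
"
```

```text
t 19.92 pos [540.6 -97.7  53.8] turn first [-0.007  0.003  0.003] then shift tool [0.2 0.6 0.6] dist 0.9 |dq| 0.001 F [ 0.8 -5.1 -0.3] grip 19.1
```

Call:
carry_out:
  plan:
    - [0,[0,0,0.7],[0,0,0]]
    - [0,[0,0,0.6],[0,0,0]]
    - [0,[0,0,0],[0,0,0]]

```text
time_s: 20.17
eef_pos: [540.7, -97.8, 53.2]
ee_rot: [0.0, -0.099, 0.995, -0.001]
force: [-0.8, -5.3, 6.7]
grip_width: 0.222
```

```bash
python3 -c "
from gap import *
go((540.2,-97.1,53.2))
"
```

```text
t 20.17 pos [540.7 -97.8  53.2] turn first [-0.01   0.006  0.004] then shift tool [0.3 0.8 0. ] dist 0.8 |dq| 0.001 F [-0.8 -5.3  6.7] grip 19.0
```

Call:
carry_out:
  plan:
    - [0,[0,0,0.5],[0,0,0]]
    - [0,[0,0,0],[0,0,0]]
    - [42,[0,0,0],[0,0,0]]
    - [42,[0,0,0],[0,0,0]]
    - [42,[0,0,0],[0,0,0]]
    - [42,[0,0,0],[0,0,0]]
    - [42,[0,0,0],[0,0,0]]
    - [42,[0,0,-10],[0,0,0]]
    - [42,[0,0,-30],[0,0,0]]
    - [42,[0,0,-30],[0,0,0]]
    - [42,[0,0,-30],[0,0,0]]
    - [42,[-10,0,-30],[0,0,0]]
    - [42,[0,0,0],[0,0,0]]
    - [42,[0,0,0],[0,0,0]]

```text
time_s: 21.33
eef_pos: [550.9, -95.4, 184.0]
ee_rot: [0.002, -0.099, 0.995, -0.001]
force: [-0.2, -0.2, -0.8]
grip_width: 0.497
```

```bash
python3 -c "
from h import *
go((540.2,-97.1,53.2))
c,s=snap('w13',f=1.5)
P=cloud(c,s); th=np.radians(11.3); ux=np.array([np.cos(th),np.sin(th)]); uy=np.array([-np.sin(th),np.cos(th)])
m=(P[...,2]>70)&(P[...,2]<92)&(abs(P[...,0]-540)<40)&(abs(P[...,1]+97)<30)
p=P[m]; r=cv2.minAreaRect(p[:,:2].astype(np.float32)); print(np.round(r[0],1),np.round(r[1],1),round(r[2],1),np.percentile(p[:,2],[5,50,95]))
t=p[p[:,2]>80]; A=np.c_[(t[:,:2]-t[:,:2].mean(0)),np.ones(len(t))]; print('tilt',np.linalg.lstsq(A,t[:,2],rcond=None)[0],len(t))
"
```

```text
t 21.33 pos [550.9 -95.4 184. ] turn first [-0.018  0.029  0.007] then shift tool [ 10.8   0.4 130.8] dist 131.3 |dq| 0.062 F [-0.2 -0.2 -0.8] grip 42.5
[539.5 -97.8] [35.5 19.7] 11.1 [81.44683506 84.02135765 85.23248863]
tilt [7.36363228e-03 6.11590145e-03 8.40365869e+01] 947
```

View pics/w13.png

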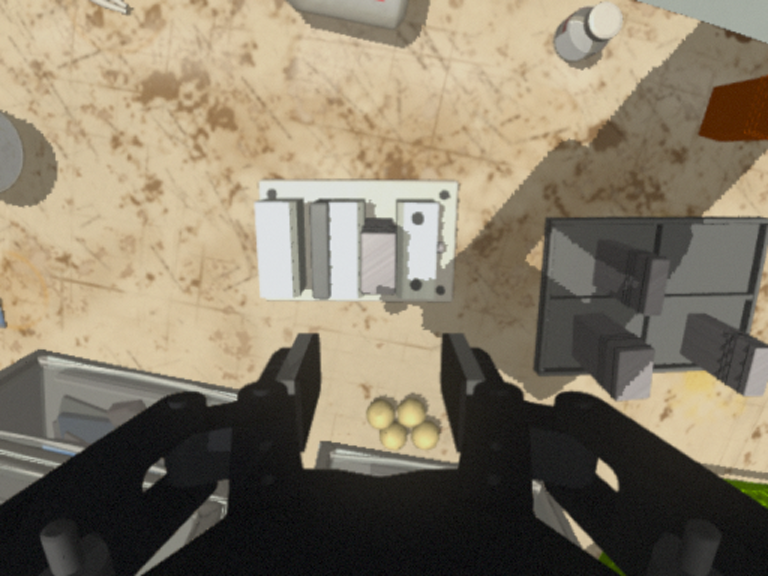

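Call:
carry_out:
  plan:
    - [42,[20,25,-5],[0,0,0]]
    - [42,[20,35,0],[0,0,0]]
    - [42,[0,25,0],[0,0,0]]
    - [42,[0,0,0],[0,0,0]]
    - [42,[0,0,0],[0,0,0]]
    - [42,[0,0,0],[0,0,0]]

```text
time_s: 21.88
eef_pos: [494.2, -20.2, 186.6]
ee_rot: [-0.001, -0.099, 0.995, 0.0]
force: [1.0, -0.2, 0.2]
grip_width: 0.492
```

```bash
python3 - <<'E'
from gap import *
c,s=snap("w14",f=1.5)
print(s["time_s"],s["eef_pos"],abs(s["dq"]).max())
P=cloud(c,s)
m=((P[...,2]>71)&(P[...,2]<88)).astype(np.uint8)
n,l,st,ce=cv2.connectedComponentsWithStats(m)
for i in range(1,n):
    if st[i,4]>150:
        p=P[l==i]; r=cv2.minAreaRect(p[:,:2].astype(np.float32)); print(st[i].tolist(),np.round(r[0],1),np.round(r[1],1),round(r[2],1),np.median(p[:,2]))
# jaw back pin: points beyond back face, z 20-34
th=np.radians(11.3); ux=np.array([np.cos(th),np.sin(th)]); uy=np.array([-np.sin(th),np.cos(th)])
for nm in("w2","w14"):
    cc,ss=pickle.load(open(nm+".pkl","rb")); Q=cloud(cc,ss)
    q=np.stack([Q[...,:2]@ux-509.58-.35,Q[...,:2]@uy+204.76+.9,Q[...,2]],-1)
    k=(abs(q[...,0])<10)&(q[...,1]>36)&(q[...,1]<54)&(q[...,2]>20)&(q[...,2]<36)
    print(nm,"pin/back y",np.round(np.percentile(q[k][:,1],[5,50,90,97,99.5]),1),k.sum())
a=cv2.resize(c["color"][100:230,60:250],None,fx=3.5,fy=3.5,interpolation=cv2.INTER_CUBIC);cv2.imwrite("pics/w14c.png",a)
from rig import ctrl
d=pickle.load(open("c0.pkl","rb"))
t=ctrl.capture("top");cv2.imwrite("pics/top1.png",np.vstack([d["top"]["color"][120:260,100:400],t["color"][120:260,100:400]]).repeat(2,0).repeat(2,1))
E
```

```text
21.8833 [494.22170161 -20.20856019 186.56604246] 0.013944489069066993
[420, 91, 33, 45, 839] [398.7 125.8] [20.8 36.1] 89.1 72.10845276725149
[487, 133, 25, 29, 471] [413.  198.3] [20.6 25.7] 29.3 72.06354396069929
[146, 197, 28, 42, 1026] [540.  -98.3] [37.  20.6] 10.4 83.89233015844533
[333, 213, 17, 38, 507] [522.2  71.7] [36.5 13.2] 11.2 75.94538531878351
[411, 267, 19, 16, 176] [549.4 165.7] [20.2 12.7] 71.1 75.8287295333013
[0, 304, 34, 18, 359] [ 684.  -248.2] [40.9  4. ] 88.3 78.55021113270752
w2 pin/back y [40.8 42.1 44.4 44.6 44.6] 62
w14 pin/back y [41.4 42.4 46.9 47.6 47.6] 74
```

View pics/w14.png

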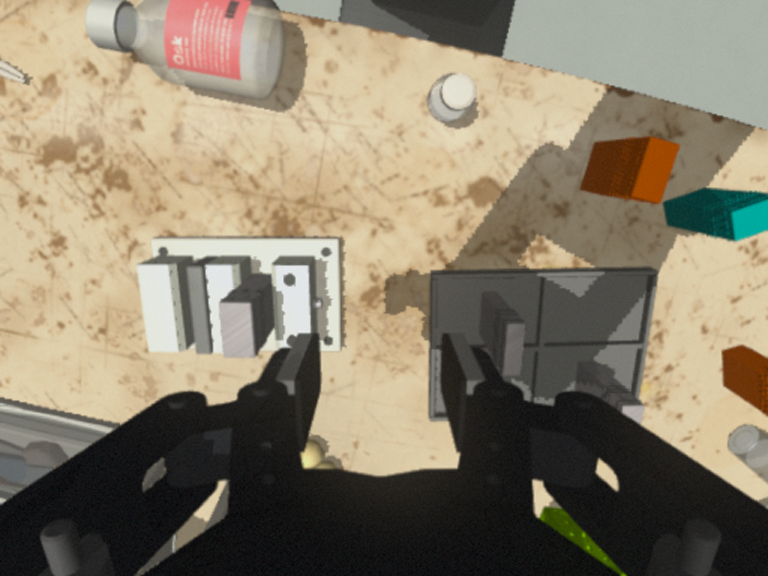

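View pics/w14c.png

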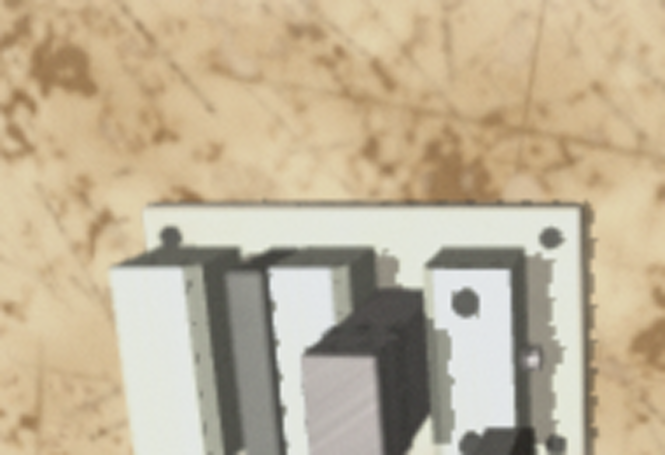

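View pics/top1.png

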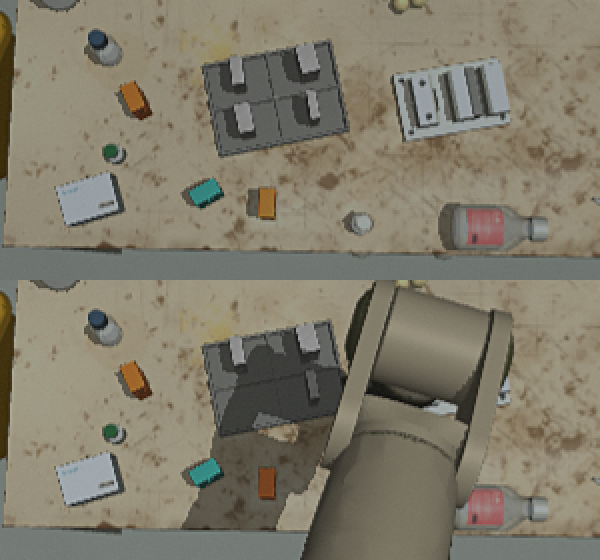

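```bash
python3 -c "
from rig import ctrl
print(ctrl.finish_job(), ctrl.sense()['time_s'])"
```

```text
the job is handed in; nothing more can be done
the job is handed in; nothing more can be done
```

The 20 mm block fits the new jaw opening and is standing released in the gap. The job took about 22 s of the 72 s allowed.

I tried the blocks in order. The 12 mm and 16 mm blocks each stood on the clamp base with visible play and left the pad free, so I put both back in their tray compartments. I measured the gap at about 21.7 mm, which leaves the 20 mm block about 1.7 mm of play.

**Last checks:**
- **Block height:** its top is at z ≈ 84 mm, so it is all the way down on the 12 mm base. It leans by roughly 0.5°.
- **Pad:** while I lowered the block, the pad pushed sideways with about 5 N. The steel pin at the jaw's back has since moved out by about 2.5–3 mm, so the pad is held in.
- **Tray and bystanders:** the other three blocks are upright in the tray. The green-capped vial, the bottle and the carton look unmoved between the first and last top views. The arm hid the red-banded vial in the last top view, but the wrist view shows it standing; I did not measure whether it had shifted.

No check failed or disagreed. `finish_job` accepted the hand-in and gives no verdict.

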